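Make up the materials for a partial-denture case

TASK

Pull the dispenser's blue dust shutter all the way up, then hold the catch dish under the chute by its handle, pushing the orange paddle with it, so that every ingot slides into the dish and none ever falls on the bench; afterwards press the shutter fully home again. Stand the dish with its ingots upright on the middle of the balance pan, and lay every pink cartridge from the cradle along a groove of the copper warming rack, about the middle of the groove, one to a groove. Leave the denture models where they are.

Things in the scene. Friction and masses are not known exactly. Their poses are not given: they have to be found in the camera images.
- dispenser: ingot dispenser, fixed. Origin on the bench under the chute's lip; own x points up the chute, away from the outlet. An open channel, 32 mm wide inside, rises at 30 degrees along +x from the lip to 200 mm height; below and in front (-x) of the lip the bench is free. A 90 mm wide cabinet stands from own x = +65 mm back. Ingots slide off the lip and land up to 70 mm in front of it
- lip (a point): middle of the chute's lip, 100 mm above the bench, where the ingots drop off
- shutter (a joint): blue dust shutter closing the mouth of the chute at own x = -4 mm; slides straight up, 0 = fully down (home), 0.045 m = fully raised; stiff slide of about 4 N, stays where it is left. Its lower edge is 98 mm above the bench when down
- shutter_knob (a point): centre of the shutter's red grip block (20 mm along the dispenser's x, 16 mm along its y, 30 mm high), 173 mm above the bench when the shutter is down; pinch it from above across the dispenser's y
- paddle (a joint): orange upright paddle plate under the lip, 0 = out, 0.020 m = fully pushed along the dispenser's +x; spring of 1.5 to 4 N pushes it back when let go. It lifts the orange gate plate that holds the ingots back, across the chute 30 mm behind the lip, by 1.5 times its travel; from about 15 mm of travel the ingots pass
- paddle_face (a point): centre of the paddle's front face (50 mm wide, 48 mm high, 30 to 78 mm above the bench), at dispenser x = -4 mm when out; moves with the paddle
- dish: loose aluminium catch dish, 104 (own x) x 92 (y) x 42 mm high outside, open on top, walls and floor 4 mm, about 0.15 kg; origin at the centre of its underside. A black bar handle runs along own -x from the wall, 75 mm long, 16 mm wide and high, its middle line 34 mm above the underside; grip it 95 mm from the dish's centre. It starts on the bench, handle roughly towards the robot
- balance: bench balance, fixed, 150 x 140 mm, white; origin on the bench under the centre of its pan
- pan (a point): centre of the top of its steel pan, 124 x 124 mm, 38 mm above the bench
- cradle: wooden cradle, fixed, 200 mm (own x) x 62 mm (y), with four V grooves along own y at own x = -72, -24, 24, 72 mm; origin on the bench under its centre
- warmer: warming rack, fixed, dark 212 mm (own x) x 90 mm (y) plate with four copper V grooves along own y at own x = -72, -24, 24, 72 mm, each 50 mm long and centred on own y = 0; origin on the bench under its centre. The plate is 8 mm thick, the grooves' edges about 24 mm above the bench; the centre of a seated cartridge is 32 mm above the bench
- cart0: pink acrylic cartridge, a smooth cylinder 22 mm in diameter and 66 mm long with a bare metal cap at one end, 0.04 kg; origin at its centre, its axis is own y; it starts lying in a groove of the cradle, its centre 32 mm above the bench; may be absent
- cart1: pink acrylic cartridge, a smooth cylinder 22 mm in diameter and 66 mm long with a bare metal cap at one end, 0.04 kg; origin at its centre, its axis is own y; it starts lying in a groove of the cradle, its centre 32 mm above the bench; may be absent
- cart2: pink acrylic cartridge, a smooth cylinder 22 mm in diameter and 66 mm long with a bare metal cap at one end, 0.04 kg; origin at its centre, its axis is own y; it starts lying in a groove of the cradle, its centre 32 mm above the bench; may be absent
- cart3: pink acrylic cartridge, a smooth cylinder 22 mm in diameter and 66 mm long with a bare metal cap at one end, 0.04 kg; origin at its centre, its axis is own y; it starts lying in a groove of the cradle, its centre 32 mm above the bench; may be absent
- ingot0: brass-coloured alloy ingot, a 20 x 18 x 14 mm block, 0.03 kg; origin at its centre; starts in the chute behind the gate
- ingot1: brass-coloured alloy ingot, a 20 x 18 x 14 mm block, 0.03 kg; origin at its centre; starts in the chute behind the gate
- ingot2: brass-coloured alloy ingot, a 20 x 18 x 14 mm block, 0.03 kg; origin at its centre; starts in the chute behind the gate
- ingot3: brass-coloured alloy ingot, a 20 x 18 x 14 mm block, 0.03 kg; origin at its centre; starts in the chute behind the gate
- model_a: denture model, yellow stone base, pink gum, 60 x 66 x 38 mm, loose, not part of the job; origin at the centre of its underside
- model_b: denture model, white plaster base, 60 x 66 x 38 mm, loose, not part of the job; origin at the centre of its underside
There are look-alikes about, which are no part of the job. Of the things shaped like the dish, the aluminium one is meant.

How it is judged (in metres and radians):
On the way, in this order (a step that is already met when the one before it is completed fails the run):
1. the dust shutter is pulled up (at least 38 mm) (value of joint shutter above 0.038 m), for 0.2 s.
2. all ingots are in the dish while the robot holds it (x of ingot0 in the frame of dish between -0.05 and 0.05 m and y of ingot0 in the frame of dish between -0.044 and 0.044 m and z of ingot0 in the frame of dish between 0.005 and 0.045 m and x of ingot1 in the frame of dish between -0.05 and 0.05 m and y of ingot1 in the frame of dish between -0.044 and 0.044 m and z of ingot1 in the frame of dish between 0.005 and 0.045 m and x of ingot2 in the frame of dish between -0.05 and 0.05 m and y of ingot2 in the frame of dish between -0.044 and 0.044 m and z of ingot2 in the frame of dish between 0.005 and 0.045 m and x of ingot3 in the frame of dish between -0.05 and 0.05 m and y of ingot3 in the frame of dish between -0.044 and 0.044 m and z of ingot3 in the frame of dish between 0.005 and 0.045 m and contact force between dish and the fingers above 1 N), for 0.2 s.
3. the dust shutter is pressed home again (value of joint shutter below 0.004 m), for 0.2 s.
At the end, for the whole second after the job is handed in: All ingots in the dish; dish upright on the balance pan, centred within 25 mm; shutter within 4 mm of fully down, paddle let go; every cartridge seated in a groove of the warming rack, its centre within 16 mm of the groove's middle; all at rest (x of ingot0 in the frame of dish between -0.05 and 0.05 m and y of ingot0 in the frame of dish between -0.044 and 0.044 m and z of ingot0 in the frame of dish between 0.005 and 0.045 m and x of ingot1 in the frame of dish between -0.05 and 0.05 m and y of ingot1 in the frame of dish between -0.044 and 0.044 m and z of ingot1 in the frame of dish between 0.005 and 0.045 m and x of ingot2 in the frame of dish between -0.05 and 0.05 m and y of ingot2 in the frame of dish between -0.044 and 0.044 m and z of ingot2 in the frame of dish between 0.005 and 0.045 m and x of ingot3 in the frame of dish between -0.05 and 0.05 m and y of ingot3 in the frame of dish between -0.044 and 0.044 m and z of ingot3 in the frame of dish between 0.005 and 0.045 m and x of cart0 in the frame of warmer between -0.085 and 0.085 m and y of cart0 in the frame of warmer between -0.016 and 0.016 m and z of cart0 in the frame of warmer between 0.0275 and 0.0365 m and angle between the y axis of each of cart0, cart1, cart2, cart3 and the y axis of warmer, either way round below 0.15 rad and linear speed of each of cart0, cart1, cart2, cart3, dish below 0.03 m/s and x of cart1 in the frame of warmer between -0.085 and 0.085 m and y of cart1 in the frame of warmer between -0.016 and 0.016 m and z of cart1 in the frame of warmer between 0.0275 and 0.0365 m and x of cart2 in the frame of warmer between -0.085 and 0.085 m and y of cart2 in the frame of warmer between -0.016 and 0.016 m and z of cart2 in the frame of warmer between 0.0275 and 0.0365 m and x of cart3 in the frame of warmer between -0.085 and 0.085 m and y of cart3 in the frame of warmer between -0.016 and 0.016 m and z of cart3 in the frame of warmer between 0.0275 and 0.0365 m and value of joint each of shutter, paddle below 0.004 m and horizontal distance between dish and pan below 0.025 m and angle between dish's own z axis and vertical below 0.08 rad and z of dish in the frame of pan between -0.004 and 0.005 m); the robot touches nothing.
It fails at once if an ingot falls on the bench ((height (world z) of ingot0 below 0.014 m and not (x of ingot0 in the frame of dish between -0.05 and 0.05 m and y of ingot0 in the frame of dish between -0.044 and 0.044 m)) or (height (world z) of ingot1 below 0.014 m and not (x of ingot1 in the frame of dish between -0.05 and 0.05 m and y of ingot1 in the frame of dish between -0.044 and 0.044 m)) or (height (world z) of ingot2 below 0.014 m and not (x of ingot2 in the frame of dish between -0.05 and 0.05 m and y of ingot2 in the frame of dish between -0.044 and 0.044 m)) or (height (world z) of ingot3 below 0.014 m and not (x of ingot3 in the frame of dish between -0.05 and 0.05 m and y of ingot3 in the frame of dish between -0.044 and 0.044 m))).
It fails at once if a denture model is moved by more than 30 mm (distance of any of model_a, model_b from where it was at the start of the episode above 0.03 m).
Of cart0, cart1, cart2, cart3 only 2 to 4 are there at a start; the rules pass over those that are not, and their reading is None.
At some moment in a run one of dish may be knocked a few centimetres aside while the robot is not near it.
It also fails if it takes over 210 s, if anything falls off the work surface, if the arm or the gripper's body presses on something with over 40 N, if the wrist force passes 120 N, or if a joint passes its speed limit or range.

ROBOT

A 6-joint arm with a two-finger parallel gripper is mounted at the origin on the work surface. World frame = base frame: x ahead of the robot, y to its left, z up, the work surface at z = 0. Lengths are in m, angles in degrees, forces in N, time in s.
With the tool pointing down it reaches from about 0.3 to 0.875 m from the base axis. Payload 6.4 kg.
Tool frame: the origin (TCP) lies where the fingers leave the gripper's body, on its centre line; the fingertips stand 64 mm ahead of it and the grasp point (between the pads) lies 45 mm ahead of it; z points along the fingers, y is the line along which they close (so a half turn about z gives the same grasp; the last joint's range is limited). The gripper opens to 88 mm and grips with 3 to 60 N. Pads are 18 mm wide; open, the fingers measure 123 mm over their backs; the gripper's body (75 mm by 187 mm) begins 45 mm behind the grasp point.
Start: joints at [58.596, 10.359, 92.074, -0, 77.567, -11.82], TCP at [0.193, 0.542, 0.303] pointing down, gripper open.
Joint ranges: [-171.53, 171.53], [-51.25, 118.39], [17.06, 147.69], [-65.23, 245.23], [0, 150.52], [-178.68, 178.68]. Speed limits (degrees/s): [147.25, 147.25, 172.46, 180, 180, 180].

INTERFACE

Orientations are given as a 3x3 rotation matrix whose columns are the frame's x, y, z axes.
In Python, from plant import manip gives the robot as it stands. The module is installed in compiled form; this text tells all that it offers.
- The arm moves only by the tool play_rows, never from a script. Its argument "targets" is text: rows parted by semicolons, each of 7 numbers parted by spaces: the shift along the world's x, y, z in cm, then the turn, a rotation vector about the world's x, y, z in rad, then the opening, from 0 (shut) to 1 (fully open). In form: tx ty tz ax ay az grip; .... A call has 1 to 20 rows; each row shifts and turns the commanded pose from where the row before left it; what a row does not reach is not made up. A row lasts 1/10 s, in which the tool goes at most 50 mm and 8.59 degrees, less where a joint would pass 70% of its speed; a pose out of reach is approached as far as the arm can. A call is refused whole if a number of a shift passes 5 or a number of a turn 0.15, either way. A call with a gripper value outside its range is refused whole. The fingers move at their own pace and stop on an object; the grip force is fixed at half the most. Time passes only in rows, so rows that do not move let the fingers close. It gives the time, the measured TCP pose, the force, the opening and the grip force at its end, in the units of the state.
- manip.get_obs(): the state, without advancing time (a new reading comes with each control period).
- manip.grab_frame(name): name is "side" or "top"; returns (picture, depth): 480x640x3 uint8, red, green, blue; 480x640 float32, m along the optical axis (not along the pixel's ray), 0 where there is no reading.
- manip.calibration(name): a dict with "intrinsics" (3x3 intrinsics, pixels), "camera_from_world" (4x4, takes a point from world to camera coordinates). Camera axes: x right, y down, z forward; pixel columns grow to the right and rows downward; lengths in m; the calibration is good to about 2 mm. A picture is of the moment at which its call begins. calibration takes no time and is no camera call.
- manip.job_done(): hands the job in; it is judged then, once.
The state is a dict: "clock": time; "joints": joint angles; "qd": joint speeds; "joint_efforts": joint torques, N m; "eef_pos": TCP position; "tool_rot": TCP orientation; "force": force on the tool from outside, world axes, zero at the start; "wrist_torque": the same for the moment, N m; "gripper_width": finger opening in m; "grasp_force": force on a finger pad.
Only numpy, scipy, OpenCV 4.12 (cv2) and the standard library are available. Lean on these libraries where they do the work, as an engineer would, in place of code of your own. Each camera call takes 0.05 s, during which the arm holds its last target. There are 200 camera calls.

## Working session

There is one attempt and no reset: what is moved stays moved. The work goes in short steps, Python scripts to look and compute and a tool call to move; the robot and the scene stay as the last step left them, time stands still between calls to the robot, and variables do not carry over. Pictures are saved under pics/ and viewed, at most 14 in all, crops included, and the job is handed in when it is done.

Besides the shell and the picture viewer there is one more tool, called after "Request:" in YAML: its name, and indented under it one key for each argument. play_rows: Moves the arm, as the interface text tells. Its arguments: {"type":"object","properties":{"targets":{"type":"string"}},"required":["targets"]}

```bash
mkdir -p pics
cat > h.py <<'E'
import numpy as np, cv2
from plant import manip
def grab(n):
    im,d=manip.grab_frame(n); c=manip.calibration(n)
    return im,d,np.array(c["intrinsics"]),np.array(c["camera_from_world"])
def world(d,K,T,stride=1):
    v,u=np.mgrid[0:480:stride,0:640:stride]; z=d[::stride,::stride]
    p=np.stack([(u-K[0,2])/K[0,0]*z,(v-K[1,2])/K[1,1]*z,z,np.ones_like(z)],-1)
    w=p@np.linalg.inv(T).T
    w[z==0]=np.nan
    return w[...,:3]
E
python3 - <<'E'
from h import *
for n in("top","side"):
    im,d,K,T=grab(n); cv2.imwrite(f"pics/{n}0.png",im[...,::-1]); np.savez(f"{n}0.npz",im=im,d=d,K=K,T=T)
    print(n,K.tolist(),np.linalg.inv(T).round(3).tolist())
print(manip.get_obs())
E
```

```text
top [[616.5699693907907, 0.0, 320.83133144905673], [0.0, 616.5699693907907, 238.17634118719926], [0.0, 0.0, 1.0]] [[0.021, -0.981, 0.192, 0.242], [-1.0, -0.019, 0.014, -0.086], [-0.01, -0.192, -0.981, 1.669], [0.0, 0.0, 0.0, 1.0]]
side [[562.3378363837986, 0.0, 316.96284072940676], [0.0, 562.3378363837986, 232.71261994343809], [0.0, 0.0, 1.0]] [[0.835, -0.372, 0.405, -0.039], [-0.55, -0.544, 0.634, -0.978], [-0.015, -0.752, -0.659, 1.092], [0.0, 0.0, 0.0, 1.0]]
{'clock': 0.1, 'joints': array([ 5.85954643e+01,  1.03971535e+01,  9.21234809e+01,  2.70570748e-03,
        7.75659326e+01, -1.18187966e+01]), 'qd': array([ 0.08946433, -0.19459695, -0.16677825,  0.11181275, -0.01728121,
        0.04091513]), 'joint_efforts': array([-1.03742292e-03, -4.34813154e+01, -3.42694402e+01,  7.03313551e-02,
        3.40029399e-02, -4.53608436e-06]), 'eef_pos': array([0.19251977, 0.54143392, 0.30192552]), 'tool_rot': array([[-9.42137351e-01,  3.35226087e-01, -8.26643494e-04],
       [ 3.35226918e-01,  9.42136567e-01, -1.26551740e-03],
       [ 3.54576617e-04, -1.46940437e-03, -9.99998858e-01]]), 'force': array([-0.09641089,  0.79442615, -0.32281927]), 'wrist_torque': array([ 0.01030612, -0.00898678, -0.02106217]), 'grasp_force': 0.0, 'gripper_width': 0.08781252212756302}
```

View pics/top0.png

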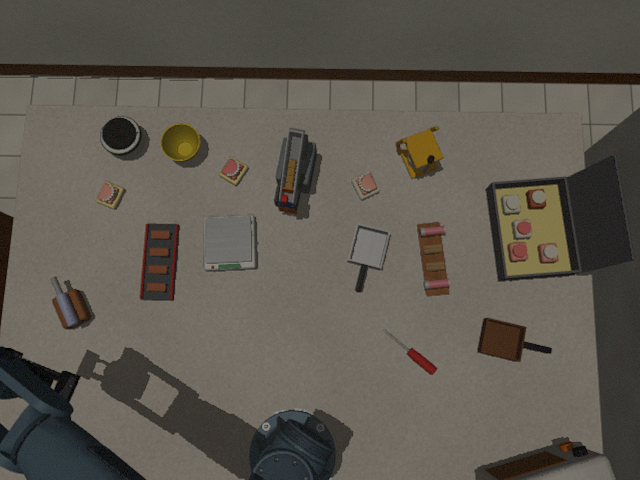

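View pics/side0.png

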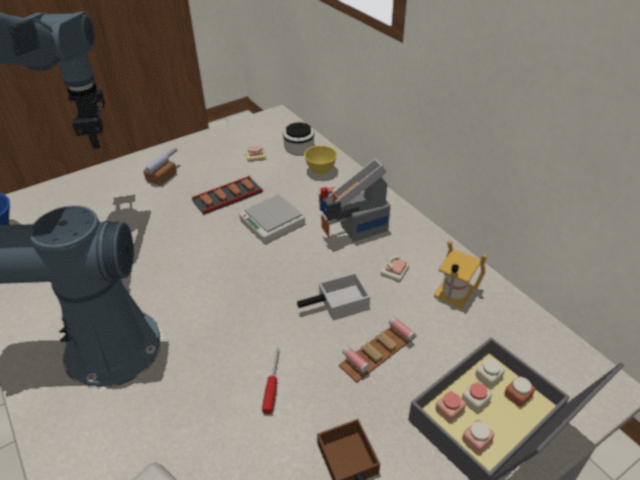

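Top view: the aluminium dish at (370,245) has a twin in brown copper at (502,340). The grey one fits "aluminium". Two cartridges lie in the cradle, at (432,231) and (436,284). The warmer is at (160,262), the balance at (230,242), and the dispenser at (295,175) with its outlet pointing down in the picture. I'll confirm these with one enlarged crop and measure them.

```bash
cat > m.py <<'E'
from h import *
def load(n): 
    z=np.load(n); return z['im'],z['d'],z['K'],z['T']
def rect(im,d,K,T,box,zlo,zhi,col=None):
    u0,v0,u1,v1=box; W=world(d,K,T)[v0:v1,u0:u1].reshape(-1,3); C=im[v0:v1,u0:u1].reshape(-1,3)
    m=(W[:,2]>zlo)&(W[:,2]<zhi)
    if col is not None:
        hsv=cv2.cvtColor(im,cv2.COLOR_RGB2HSV)[v0:v1,u0:u1].reshape(-1,3); m&=col(hsv.astype(int))
    P=W[m]; P=P[np.isfinite(P[:,0])]
    r=cv2.minAreaRect((P[:,:2]*1000).astype(np.float32))
    return len(P),np.round(r[0],1),np.round(r[1],1),round(r[2],1),np.percentile(P[:,2],[5,50,95]).round(4),P.mean(0).round(4)
red=lambda h:((h[:,0]<8)|(h[:,0]>172))&(h[:,1]>150)&(h[:,2]>70)
blue=lambda h:(h[:,0]>105)&(h[:,0]<130)&(h[:,1]>120)
pink=lambda h:((h[:,0]<8)|(h[:,0]>165))&(h[:,1]>60)&(h[:,2]>120)
E
python3 - <<'E'
from m import *
a=load("top0.npz")
def p(n,*k): print(n,*rect(*a,*k))
p("dishrim",(345,220,395,272),.034,.06)
p("dishall",(345,220,395,272),.012,.06)
p("handle",(350,262,372,296),.015,.06)
p("pan",(195,205,265,280),.034,.06)
p("balance",(195,205,265,280),.012,.06)
p("cradle",(410,215,455,300),.012,.06)
p("warmer",(135,218,185,306),.004,.05)
p("warmgroove",(135,218,185,306),.015,.05)
p("cart1",(412,220,452,240),.028,.06,pink)
p("cart2",(412,275,452,295),.028,.06,pink)
p("knob",(270,180,305,215),.1,.3,red)
p("blue",(270,180,305,215),.08,.3,blue)
p("disp",(262,120,325,220),.02,.3)
p("chutehigh",(262,120,325,220),.09,.3)
im=a[0]
def c(b,s): return cv2.resize(im[b[1]:b[3],b[0]:b[2]],s,interpolation=cv2.INTER_CUBIC)
o=np.hstack([np.vstack([c((260,115,335,220),(300,300)),c((340,215,460,305),(300,300))]),np.vstack([c((130,200,265,310),(450,300)),c((470,310,560,370),(450,300))])])
cv2.imwrite("pics/crop1.png",o[...,::-1])
E
```

```text
dishrim 288 [ 532.4 -188.4] [ 91.9 126.2] 76.8 [0.0355 0.0415 0.0486] [ 0.5319 -0.1891  0.0417]
dishall 420 [ 532.4 -188.4] [ 91.9 126.2] 76.8 [0.0132 0.0391 0.0476] [ 0.5367 -0.1916  0.0353]
handle 213 [ 464.1 -176.4] [82.7 53.2] 10.0 [0.0272 0.0401 0.0478] [ 0.4637 -0.1709  0.0397]
pan 1827 [546.2 184.8] [145.2 137.5] 4.8 [0.0346 0.0385 0.0444] [0.5498 0.1875 0.0389]
balance 2837 [555.4 189.4] [175.  153.6] 8.7 [0.0242 0.0362 0.0435] [0.5444 0.1852 0.0353]
cradle 920 [ 523.  -374.9] [107.6 217.9] 83.4 [0.0126 0.0272 0.046 ] [ 0.5144 -0.3669  0.0293]
warmer 2633 [495.7 377.8] [247.9 137.3] 3.9 [0.0046 0.0109 0.0258] [0.4919 0.3778 0.0126]
warmgroove 809 [493.4 377.2] [ 90.2 203.6] 90.0 [0.0156 0.0208 0.0286] [0.4921 0.3781 0.0213]
cart1 71 [ 590.  -367.7] [11.6 51.6] 6.6 [0.0357 0.0417 0.049 ] [ 0.5898 -0.3667  0.042 ]
cart2 72 [ 445.9 -376.8] [ 9.9 53. ] 7.0 [0.0374 0.0431 0.0491] [ 0.4457 -0.3759  0.0431]
knob 43 [641.9  28.8] [41.1 15.4] 2.0 [0.1813 0.1875 0.1935] [0.6319 0.0292 0.1856]
blue 18 [631.5  29.6] [38.1  5.8] 76.2 [0.1159 0.1366 0.1485] [0.6298 0.0246 0.1346]
disp 2515 [718.2  15.1] [ 92.5 198.8] 80.5 [0.0625 0.1393 0.2011] [0.7207 0.0095 0.1345]
chutehigh 2253 [718.1  15.4] [ 90.1 198.6] 80.9 [0.0959 0.1459 0.2035] [0.7238 0.0107 0.143 ]
```

View pics/crop1.png

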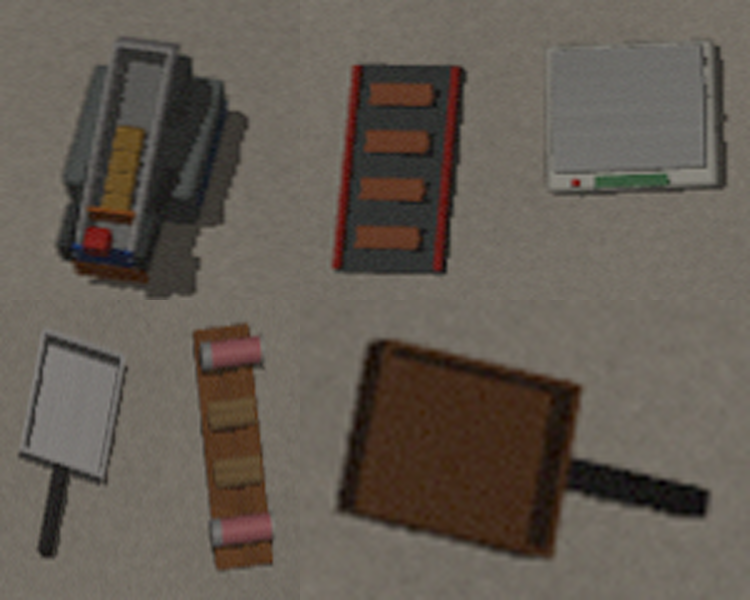

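The crop confirms it: the dish at top-view (370,245) is grey aluminium with a black handle, and the one at (502,340) is a brown look-alike. The two cartridges sit in the cradle's outer grooves with their metal caps toward +y. The rack has four empty copper grooves. Next I'll measure more precisely from both views.

```bash
cat >> m.py <<'E'
def onplane(uv,K,T,z):
    M=np.linalg.inv(T); r=np.c_[(uv-[K[0,2],K[1,2]])/[K[0,0],K[1,1]],np.ones(len(uv))]@M[:3,:3].T
    o=M[:3,3]; return (o+r*((z-o[2])/r[:,2])[:,None])[:,:2]
def mask(im,box,col):
    u0,v0,u1,v1=box; h=cv2.cvtColor(im,cv2.COLOR_RGB2HSV)[v0:v1,u0:u1].astype(int)
    m=col(h.reshape(-1,3)).reshape(h.shape[:2]).astype(np.uint8)
    n,l,s,c=cv2.connectedComponentsWithStats(m); i=1+np.argmax(s[1:,4]); v,u=np.nonzero(l==i)
    return np.c_[u+u0,v+v0].astype(float)
def tri(a,b,ua,ub):
    Pa=a[2]@a[3][:3];Pb=b[2]@b[3][:3]
    X=cv2.triangulatePoints(Pa,Pb,ua.reshape(2,1),ub.reshape(2,1)); return (X[:3]/X[3]).ravel()
def mr(uv,a,z):
    P=onplane(uv,a[2],a[3],z); r=cv2.minAreaRect((P*1000).astype(np.float32)); 
    e=np.linalg.eigh(np.cov(P.T))[1][:,1]; return len(P),np.round(P.mean(0)*1000,1),np.round(r[0],1),np.round(r[1],1),round(r[2],1),"major",round(np.degrees(np.arctan2(e[1],e[0])),1)
E
python3 - <<'E'
from m import *
a=load("top0.npz"); b=load("side0.npz")
k1=mask(a[0],(270,180,305,215),red); k2=mask(b[0],(312,180,340,215),red)
print("knob",tri(a,b,k1.mean(0),k2.mean(0)).round(4),k1.mean(0),k2.mean(0),len(k1),len(k2))
c1=mask(a[0],(412,220,452,240),pink);c2=mask(a[0],(412,275,452,295),pink)
d1=mask(b[0],(385,312,420,345),pink);d2=mask(b[0],(338,340,372,378),pink)
for c,d in((c1,d1),(c2,d2)): print("cart",tri(a,b,c.mean(0),d.mean(0)).round(4),mr(c,a,.038),d.mean(0),len(d))
dark=lambda h:h[:,2]<50
h=mask(a[0],(352,258,376,298),dark); print("handle",mr(h,a,.042))
print("handle side",tri(a,b,h.mean(0),mask(b[0],(292,290,330,310),dark).mean(0)))
cop=lambda h:(h[:,0]<14)&(h[:,1]>110)&(h[:,2]>80)
for v in(228,245,262,279): 
    g=mask(a[0],(147,v,174,v+14),cop); print("groove",mr(g,a,.022))
rb=lambda h:((h[:,0]<6)|(h[:,0]>174))&(h[:,1]>150)
for u in((138,152),(168,184)): print("redbar",mr(mask(a[0],(u[0],218,u[1],306),rb),a,.009))
# depth-robust dish, chute
W=world(a[1],a[2],a[3])
dm=mask(a[0],(345,220,395,270),lambda h:(h[:,2]>128)); print("dishmask",mr(dm,a,.03))
pm=mask(a[0],(195,205,265,285),lambda h:(h[:,1]<25)&(h[:,2]>100)); print("bal",mr(pm,a,.035))
or_=lambda h:(h[:,0]>5)&(h[:,0]<20)&(h[:,1]>150)
print("paddle side", [ (x.mean(0),len(x)) for x in [mask(b[0],(315,210,335,240),or_)]])
gold=lambda h:(h[:,0]>15)&(h[:,0]<30)&(h[:,1]>120)
g=mask(a[0],(262,120,325,220),gold).astype(int); Q=W[g[:,1],g[:,0]]
e=np.linalg.eigh(np.cov(Q.T))[1][:,2]; print("ingots",Q.mean(0),e,np.degrees(np.arctan2(e[1],e[0])))
R=W[115:225,262:325].reshape(-1,3)
hd=a[0][200,370],a[0][250,370],a[0][235,370],a[0][240,230]; print(hd)
E
```

```text
knob [0.6336 0.0305 0.1749] [283.72093023 198.06976744] [324.05263158 192.45614035] 43 57
cart [ 0.5879 -0.3658  0.042 ] (71, array([ 590.7, -367.4]), array([ 590.8, -367.8]), array([10.6, 50.2]), 7.6, 'major', np.float64(97.1)) [401.14383562 327.30136986] 146
cart [ 0.4446 -0.3754  0.0427] (72, array([ 446.4, -376.8]), array([ 446.5, -377.5]), array([ 9.7, 51.2]), 7.5, 'major', np.float64(96.9)) [355.10526316 357.68421053] 190
handle (165, array([ 457.5, -173.3]), array([ 453.6, -178.7]), array([38., 74.]), 75.7, 'major', np.float64(164.1))
handle side [ 0.45704372 -0.17311253  0.03995443]
groove (128, array([567. , 377.7]), array([565.8, 377.1]), array([19.5, 49.9]), 1.1, 'major', np.float64(89.5))
groove (140, array([518.8, 377.8]), array([518.6, 378.5]), array([19.3, 49. ]), 1.1, 'major', np.float64(89.8))
groove (132, array([470.9, 378.6]), array([472. , 378.3]), array([19.1, 49.4]), 1.1, 'major', np.float64(90.2))
groove (142, array([422.9, 379. ]), array([423.1, 377.6]), array([18.9, 49.1]), 1.2, 'major', np.float64(88.9))
redbar (156, array([495.9, 419.4]), array([496.3, 419.2]), array([  6.2, 202. ]), 89.6, 'major', np.float64(179.7))
redbar (191, array([494.4, 338. ]), array([495.1, 337.9]), array([  7.7, 201.8]), 89.4, 'major', np.float64(179.6))
dishmask (2, array([ 583.4, -189.1]), array([ 583.4, -189.1]), array([3.9, 0. ]), -134.9, 'major', np.float64(45.1))
bal (2337, array([551. , 187.6]), array([547.3, 186.7]), array([145.3, 136.1]), 4.1, 'major', np.float64(-142.3))
paddle side [(array([325.02040816, 225.42857143]), 49)]Traceback (most recent call last):
  File "<stdin>", line 24, in <module>
    w, vt = gufunc(a, signature=signature)
            ~~~~~~^^^^^^^^^^^^^^^^^^^^^^^^
    raise LinAlgError("Eigenvalues did not converge")
numpy.linalg.LinAlgError: Eigenvalues did not converge
```

Run:
```python
from m import *
a=load("top0.npz"); b=load("side0.npz")
W=world(a[1],a[2],a[3]); hsv=cv2.cvtColor(a[0],cv2.COLOR_RGB2HSV)
for p in((370,245),(350,215),(357,235),(230,235),(230,263),(362,280)): print(p,hsv[p[1],p[0]],W[p[1],p[0]].round(3))
gold=lambda h:(h[:,0]>11)&(h[:,0]<30)&(h[:,1]>120)
g=mask(a[0],(262,120,325,220),gold).astype(int); Q=W[g[:,1],g[:,0]]; Q=Q[np.isfinite(Q[:,0])]
e=np.linalg.eigh(np.cov(Q.T))[1][:,2]; print("ingots",len(Q),Q.mean(0).round(4),e.round(3),np.degrees(np.arctan2(e[1],e[0])))
R=W[115:225,262:325].reshape(-1,3); R=R[np.isfinite(R[:,0])&(R[:,2]>.1)]
# keep points near ingot axis line in y
n=np.array([-e[1],e[0]])/np.hypot(e[0],e[1]); s=(R[:,:2]-Q[:,:2].mean(0))@n
R=R[abs(s)<.028]
A=np.c_[R[:,:2],np.ones(len(R))]
k=np.ones(len(R),bool)
for _ in range(6):
    c=np.linalg.lstsq(A[k],R[k,2],rcond=None)[0]; r=R[:,2]-A@c; k=abs(r)<.02
print("plane",c,k.sum(),"yaw",np.degrees(np.arctan2(c[1],c[0])),"slope",np.degrees(np.arctan(np.hypot(c[0],c[1]))))
bl=mask(a[0],(262,185,325,220),blue); print("shutter blue",mr(bl,a,.145))
org=lambda h:(h[:,0]>4)&(h[:,0]<13)&(h[:,1]>150)
print("paddle",mr(mask(a[0],(270,203,305,218),org),a,.06))
m=mask(a[0],(340,215,397,270),lambda h:(h[:,1]<28)&(h[:,2]>85)); print("dish",mr(m,a,.035),m.min(0),m.max(0))
```

```text
(370, 245) [ 13  15 122] [ 0.55  -0.197  0.011]
(350, 215) [ 16  39 111] [ 0.635 -0.142  0.003]
(357, 235) [ 21  16 110] [ 0.577 -0.162  0.01 ]
(230, 235) [ 24  12 108] [0.563 0.181 0.048]
(230, 263) [ 30  21 124] [0.49  0.18  0.031]
(362, 280) [36 44 29] [ 0.449 -0.175  0.041]
ingots 232 [0.7002 0.0178 0.1545] [-0.877  0.165 -0.45 ] 169.34885212727752
plane [ 0.36672723  0.21049192 -0.10595825] 1093 yaw 29.854706051863463 slope 22.92070305421329
shutter blue (6, array([628.6,  13.4]), array([628.6,  13.4]), array([2.6, 5.1]), 1.1, 'major', np.float64(90.6))
paddle (26, array([631.2,  20.4]), array([630.8,  19.7]), array([ 8.3, 29.6]), 1.1, 'major', np.float64(85.8))
dish (1219, array([ 541.9, -192.8]), array([ 545.9, -191.9]), array([ 94.1, 109.3]), 76.8, 'major', np.float64(167.7)) [347. 223.] [389. 268.]
```

Estimates so far:
- **Dispenser:** lip at about (0.634, 0.029), yaw about −9.5°.
- **Shutter knob:** (0.634, 0.030, 0.175).
- **Warmer:** centre (0.495, 0.378), yaw about 0°.
- **Cradle:** yaw about 7°.
- **Pan:** about (0.548, 0.187).

I'll go above the knob first.

Request:
play_rows:
  targets: "2.3 -2.7 0 0 0 .0093 .5;2.3 -2.7 0 0 0 .0093 .5;2.3 -2.7 0 0 0 .0093 .5;2.3 -2.7 0 0 0 .0093 .5;2.3 -2.7 0 0 0 .0093 .5;2.3 -2.7 0 0 0 .0093 .5;2.3 -2.7 0 0 0 .0093 .5;2.3 -2.7 0 0 0 .0093 .5;2.3 -2.7 0 0 0 .0093 .5;2.3 -2.7 0 0 0 .0093 .5;2.3 -2.7 0 0 0 .0093 .5;2.3 -2.7 0 0 0 .0093 .5;2.3 -2.7 0 0 0 .0093 .5;2.3 -2.7 0 0 0 .0093 .5;2.3 -2.7 0 0 0 .0093 .5;2.3 -2.7 0 0 0 .0093 .5;2.3 -2.7 0 0 0 .0093 .5;2.3 -2.7 0 0 0 .0093 .5;2.3 -2.7 0 0 0 .0093 .5;0 0 0 0 0 0 .5"

```text
clock: 2.1
eef_pos: [0.6314, 0.0252, 0.3018]
tool_rot: [[-0.986, 0.168, -0.0], [0.168, 0.986, -0.001], [-0.0, -0.001, -1.0]]
force: [-0.4, -0.1, 0.0]
gripper_width: 0.044
grasp_force: 0.0
```

Request:
play_rows:
  targets: ".3 .5 -1 0 0 0 .5;0 0 -1.5 0 0 0 .5;0 0 -1.5 0 0 0 .5;0 0 -.5 0 0 0 .5;0 0 0 0 0 0 .5"

```text
clock: 2.6
eef_pos: [0.6316, 0.0345, 0.2558]
tool_rot: [[-0.987, 0.163, -0.003], [0.163, 0.987, 0.0], [0.003, -0.0, -1.0]]
force: [-0.0, 0.1, -0.1]
gripper_width: 0.0439
grasp_force: 0.0
```

Run:
```python
from m import *
im,d,K,T=grab("side"); im2,d2,K2,T2=grab("top")
np.savez("side1.npz",im=im,d=d,K=K,T=T)
c=cv2.resize(im[130:260,270:410],(560,520),interpolation=cv2.INTER_CUBIC); cv2.imwrite("pics/c2.png",c[...,::-1])
```

```text
(no output)
```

View pics/c2.png

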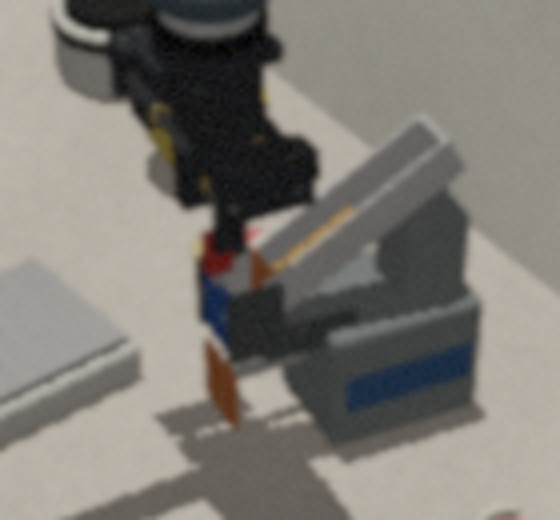

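The near finger, at crop (228,240), passes in front of the red knob at (216,250), so the fingers straddle it. I'll lower and pinch.

Request:
play_rows:
  targets: "0 -.2 -1 0 0 0 .5;0 0 -1 0 0 0 .5;0 0 -1 0 0 0 .5;0 0 -.1 0 0 0 .5;0 0 0 0 0 0 0;0 0 0 0 0 0 0;0 0 0 0 0 0 0;0 0 0 0 0 0 0;0 0 0 0 0 0 0;0 0 0 0 0 0 0"

```text
clock: 3.7
eef_pos: [0.6328, 0.0304, 0.2273]
tool_rot: [[-0.986, 0.165, 0.0], [0.165, 0.986, -0.002], [-0.001, -0.002, -1.0]]
force: [-0.7, -4.5, 0.1]
gripper_width: 0.0157
grasp_force: 30.0
```

Request:
play_rows:
  targets: "0 0 .5 0 0 0 0;0 0 .6 0 0 0 0;0 0 .6 0 0 0 0;0 0 .6 0 0 0 0;0 0 .6 0 0 0 0;0 0 .6 0 0 0 0;0 0 .6 0 0 0 0;0 0 .4 0 0 0 0;0 0 .2 0 0 0 0;0 0 0 0 0 0 0;0 0 0 0 0 0 0"

```text
clock: 4.8
eef_pos: [0.6327, 0.0304, 0.2723]
tool_rot: [[-0.986, 0.165, -0.001], [0.165, 0.986, -0.002], [0.0, -0.002, -1.0]]
force: [3.2, -4.9, -8.4]
gripper_width: 0.016
grasp_force: 30.0
```

Request:
play_rows:
  targets: "0 0 0 0 0 0 .5;0 0 0 0 0 0 .5;0 0 0 0 0 0 .5;0 0 1 0 0 0 .5;0 0 2 0 0 0 .5;0 0 2.5 0 0 0 .5;-1.5 -1 0 0 0 0 .7;-1.5 -1 0 0 0 0 .7;0 0 0 0 0 0 .7"

```text
clock: 5.7
eef_pos: [0.602, 0.0112, 0.3301]
tool_rot: [[-0.986, 0.165, 0.001], [0.165, 0.986, -0.0], [-0.001, -0.0, -1.0]]
force: [-0.2, -0.3, 0.2]
gripper_width: 0.0614
grasp_force: 0.0
```

Run:
```python
from m import *
im,d,K,T=a=grab("top"); np.savez("top2.npz",im=im,d=d,K=K,T=T); b=grab("side")
m=mask(im,(340,215,397,270),lambda h:(h[:,1]<28)&(h[:,2]>85)); print("dish",mr(m,a,.035))
h=mask(im,(345,250,385,300),lambda h:h[:,2]<45); print("handle",mr(h,a,.042),h.min(0),h.max(0))
k1=mask(im,(262,170,305,215),red); k2=mask(b[0],(305,160,345,215),red)
print("knob",tri(a,b,k1.mean(0),k2.mean(0)).round(4),len(k1),len(k2))
o=np.hstack([cv2.resize(im[200:300,330:470],(560,400)),cv2.resize(b[0][160:260,300:350],(200,400))])
cv2.imwrite("pics/c3.png",o[...,::-1])
```

```text
dish (1266, array([ 542.3, -193. ]), array([ 545.4, -192.6]), array([ 94.3, 107. ]), 76.9, 'major', np.float64(167.9))
handle (135, array([ 456.1, -171.8]), array([ 455.6, -171.6]), array([14.7, 72.9]), 78.4, 'major', np.float64(166.9)) [356. 264.] [366. 291.]Traceback (most recent call last):
  File "<stdin>", line 5, in <module>
  File "m.py", line 21, in mask
    n,l,s,c=cv2.connectedComponentsWithStats(m); i=1+np.argmax(s[1:,4]); v,u=np.nonzero(l==i)
                                                     ~~~~~~~~~^^^^^^^^^
    return _wrapfunc(a, 'argmax', axis=axis, out=out, **kwds)
    return bound(*args, **kwds)
ValueError: attempt to get argmax of an empty sequence
```

Request:
play_rows:
  targets: "-1.26 -1.51 -1 0 0 -.0043 .7;-1.26 -1.51 -1 0 0 -.0043 .7;-1.26 -1.51 -1 0 0 -.0043 .7;-1.26 -1.51 -1 0 0 -.0043 .7;-1.26 -1.51 -1 0 0 -.0043 .7;-1.26 -1.51 -1 0 0 -.0043 .7;-1.26 -1.51 -1 0 0 -.0043 .7;-1.26 -1.51 -1 0 0 -.0043 .7;-1.26 -1.51 -1 0 0 -.0043 .7;-1.26 -1.51 -1 0 0 -.0043 .7;-1.26 -1.51 -1 0 0 -.0043 .7;-1.26 -1.51 -1 0 0 -.0043 .7;0 0 0 0 0 0 .7"

```text
clock: 7.1
eef_pos: [0.4507, -0.1702, 0.2077]
tool_rot: [[-0.976, 0.217, -0.002], [0.217, 0.976, 0.001], [0.002, 0.001, -1.0]]
force: [0.1, 1.4, -0.1]
gripper_width: 0.062
grasp_force: 0.0
```

Run:
```python
from m import *
a=grab("top"); b=grab("side"); im=a[0]; print(manip.get_obs()["eef_pos"])
m=mask(im,(340,215,397,270),lambda h:(h[:,1]<28)&(h[:,2]>85)); print("dish",mr(m,a,.035))
o=np.hstack([cv2.resize(im[190:310,330:470],(420,400)),cv2.resize(b[0][160:320,260:420],(380,400))])
cv2.imwrite("pics/c4.png",o[...,::-1])
```

```text
[ 0.45215176 -0.16946246  0.20898138]
dish (73, array([ 583.3, -228.6]), array([ 588.1, -225.4]), array([56.2, 21.5]), 56.6, 'major', np.float64(61.0))
```

View pics/c4.png

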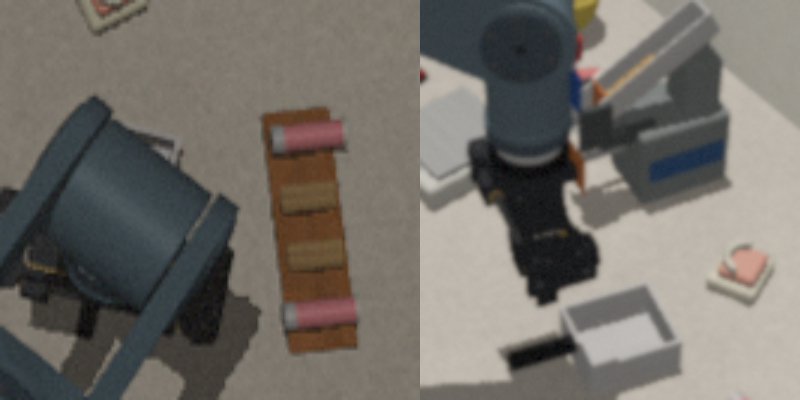

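The side half shows the gripper above the handle at (540,350) with the dish still in place. The shutter is raised. I'll descend and grip.

Request:
play_rows:
  targets: "0 0 -2 0 0 0 .7;0 0 -2.5 0 0 0 .7;0 0 -2.5 0 0 0 .7;0 0 -2.5 0 0 0 .7;0 0 -2 0 0 0 .7;0 0 -1.2 0 0 0 .7;0 0 0 0 0 0 .7;0 0 0 0 0 0 0;0 0 0 0 0 0 0;0 0 0 0 0 0 0;0 0 0 0 0 0 0;0 0 0 0 0 0 0;0 0 0 0 0 0 0;0 0 0 0 0 0 0"

```text
clock: 8.6
eef_pos: [0.4516, -0.1696, 0.0819]
tool_rot: [[-0.977, 0.215, 0.0], [0.215, 0.977, -0.0], [-0.0, -0.0, -1.0]]
force: [-0.1, -0.1, 2.2]
gripper_width: 0.0159
grasp_force: 30.0
```

Request:
play_rows:
  targets: "0 0 1 0 0 0 0;0 0 1.5 0 0 0 0;0 0 1.7 0 0 0 0;.05 1.5 0 0 0 .004 0;.05 1.8 0 0 0 .004 0;.05 1.8 0 0 0 .004 0;.05 1.8 0 0 0 .004 0;.05 1.8 0 0 0 .004 0;.05 1.8 0 0 0 .004 0;.05 1.8 0 0 0 .004 0;.05 1.8 0 0 0 .004 0;.05 1.8 0 0 0 .004 0;.05 1.8 0 0 0 .004 0;.05 1.8 0 0 0 .004 0;.05 1.8 0 0 0 .004 0;.05 1.5 0 0 0 .004 0;0 0 0 0 0 0 0;0 0 0 0 0 0 0"

```text
clock: 10.4
eef_pos: [0.4574, 0.0591, 0.1233]
tool_rot: [[-0.987, 0.163, -0.001], [0.163, 0.987, -0.0], [0.001, -0.0, -1.0]]
force: [0.8, -0.4, -1.6]
gripper_width: 0.0156
grasp_force: 30.0
```

Run:
```python
from m import *
a=grab("top"); b=grab("side"); np.savez("top3.npz",im=a[0],d=a[1],K=a[2],T=a[3]);np.savez("side3.npz",im=b[0],d=b[1],K=b[2],T=b[3])
print(manip.get_obs()["eef_pos"],manip.get_obs()["force"])
o=np.hstack([cv2.resize(a[0][110:290,240:370],(345,480),interpolation=2),cv2.resize(b[0][150:310,250:400],(450,480),interpolation=2)])
cv2.imwrite("pics/c5.png",o[...,::-1])
```

```text
[0.45774415 0.05832035 0.12347852] [-0.2727079  -0.11787327 -1.40134207]
```

View pics/c5.png

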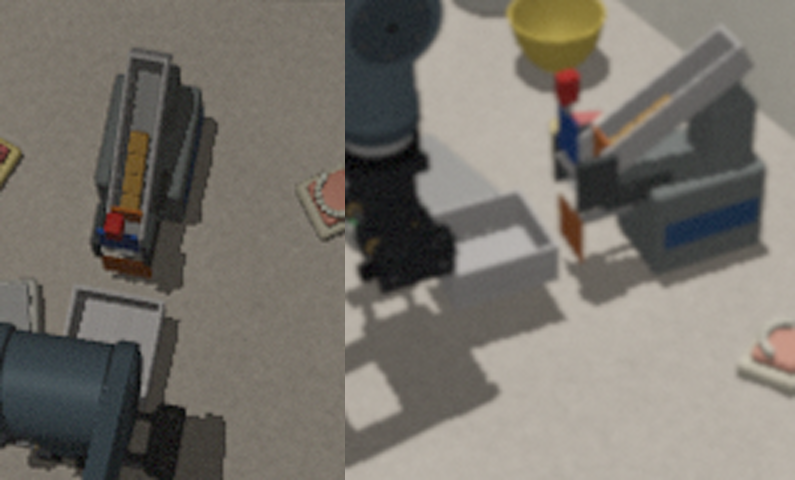

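Both views show the dish held level just short of the paddle. In the top half its front rim runs from (75,290) to (163,303), square to the chute. Next I'll work out the gap and the sideways offset.

Run:
```python
from m import *
a=load("top3.npz"); b=load("side3.npz")
f=lambda c:np.array([[240+x/2.654,110+y/2.667] for x,y in c])
F=onplane(f([(75,290),(163,303)]),a[2],a[3],.084); print("front corners",F.round(4))
e=np.array([.986,-.165]); n=np.array([.165,.986]); 
chute=onplane(f([(134,50),(170,52)]),a[2],a[3],.21); print("chute top end corners",chute.round(4))
m=mask(a[0],(270,195,310,215),lambda h:(h[:,0]>4)&(h[:,0]<13)&(h[:,1]>150)); P=onplane(m,a[2],a[3],.075); print("paddle",P.min(0),P.max(0),len(P))
k1=mask(a[0],(270,180,305,205),red); k2=mask(b[0],(315,165,335,190),red); k=tri(a,b,k1.mean(0),k2.mean(0)); print("knob",k.round(4),len(k1),len(k2))
for nm,p in(("front mid",F.mean(0)),("knob",k[:2]),("chute end",chute.mean(0)),("paddle",P.mean(0))):
    q=p-[.634,.029]; print(nm,"own x %.4f y %.4f"%(q@e,q@n))
bb=mask(b[0],(325,180,350,250),lambda h:(h[:,0]>4)&(h[:,0]<14)&(h[:,1]>140)); print(len(bb),bb.min(0),bb.max(0))
W=world(b[1],b[2],b[3])[bb[:,1].astype(int),bb[:,0].astype(int)]; W=W[np.isfinite(W[:,0])]; q=W[:,:2]-[.634,.029]
print("paddle depth own x",np.median(q@e),"y",np.median(q@n),"z",np.percentile(W[:,2],[2,50,98]))
```

```text
front corners [[ 0.6015  0.0761]
 [ 0.59   -0.0117]]
chute top end corners [[ 0.8045  0.0163]
 [ 0.8031 -0.0176]]
paddle [0.62059019 0.0038597 ] [0.638972   0.04970916] 48
knob [0.633  0.0301 0.2236] 51 66
front mid own x -0.0382 y -0.0032
knob own x -0.0012 y 0.0010
chute end own x 0.1723 y -0.0012
paddle own x -0.0030 y -0.0022
32 [325. 221.] [327. 233.]
paddle depth own x -0.0027983850953171015 y -0.009580153439131468 z [0.04615468 0.06423315 0.08275785]
```

Request:
play_rows:
  targets: ".5 .1 0 0 0 0 0;.6 -.05 0 0 0 0 0;.7 -.1 0 0 0 0 0;.7 -.1 0 0 0 0 0;.5 -.1 0 0 0 0 0;.2 -.03 0 0 0 0 0;0 0 0 0 0 0 0"

```text
clock: 11.2
eef_pos: [0.4899, 0.0557, 0.1234]
tool_rot: [[-0.986, 0.164, -0.001], [0.164, 0.986, 0.0], [0.001, -0.0, -1.0]]
force: [-1.1, -0.2, -1.4]
gripper_width: 0.0156
grasp_force: 30.0
```

Now the push.

Request:
play_rows:
  targets: ".5 -.08 0 0 0 0 0;.5 -.08 0 0 0 0 0;.5 -.08 0 0 0 0 0;.3 -.05 0 0 0 0 0;0 0 0 0 0 0 0;0 0 0 0 0 0 0"

```text
clock: 11.8
eef_pos: [0.5077, 0.0529, 0.1233]
tool_rot: [[-0.986, 0.164, -0.001], [0.164, 0.986, 0.0], [0.001, -0.0, -1.0]]
force: [-6.0, 0.0, -3.1]
gripper_width: 0.0156
grasp_force: 30.0
```

Request:
play_rows:
  targets: "0 0 0 0 0 0 0;0 0 0 0 0 0 0;0 0 0 0 0 0 0;0 0 0 0 0 0 0;0 0 0 0 0 0 0;0 0 0 0 0 0 0;0 0 0 0 0 0 0;0 0 0 0 0 0 0;0 0 0 0 0 0 0;0 0 0 0 0 0 0"

```text
clock: 12.8
eef_pos: [0.5078, 0.0529, 0.1236]
tool_rot: [[-0.986, 0.164, -0.001], [0.164, 0.986, 0.0], [0.001, -0.0, -1.0]]
force: [-5.8, -0.0, -3.6]
gripper_width: 0.0149
grasp_force: 30.0
```

Run:
```python
from m import *
a=grab("top"); b=grab("side")
o=np.hstack([cv2.resize(a[0][120:250,250:340],(346,500),interpolation=2),cv2.resize(b[0][150:280,290:400],(423,500),interpolation=2)])
cv2.imwrite("pics/c6.png",o[...,::-1]); print(manip.get_obs()["force"])
```

```text
[-4.86466091  0.70586146 -4.0722582 ]
```

View pics/c6.png

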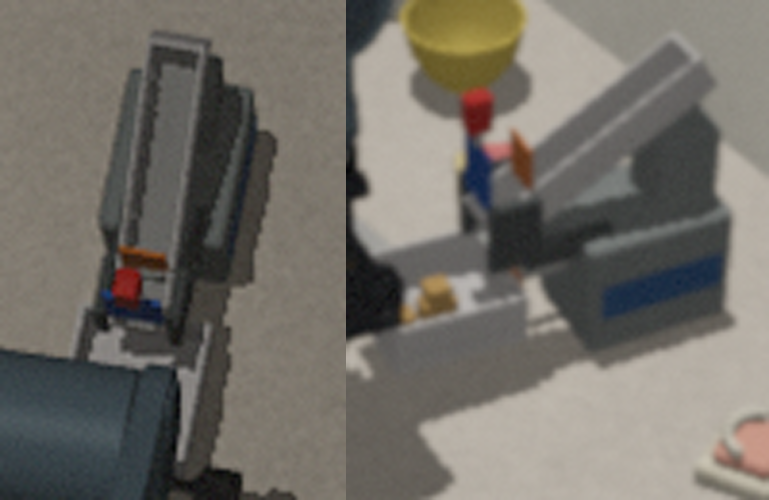

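The chute is empty and its gate is raised. Ingots show in the dish at side crop (437,292). I'll back off, lift and carry it to the balance.

Request:
play_rows:
  targets: "-.5 .08 0 0 0 0 0;-1 .17 0 0 0 0 0;-1 .17 0 0 0 0 0;-1 .17 0 0 0 0 0;-1.2 .2 0 0 0 0 0;-1.2 .2 0 0 0 0 0;-1.2 .2 .5 0 0 0 0;-.8 .1 1 0 0 0 0;0 0 1 0 0 0 0;0 .5 .5 0 0 0 0;.2 1 0 0 0 .01 0;.3 1.5 0 0 0 .01 0;.4 1.5 0 0 0 .01 0;.4 1.5 0 0 0 .01 0;.4 1.5 0 0 0 .01 0;.4 1.5 0 0 0 .01 0;.4 1.5 0 0 0 .01 0;.3 1.4 0 0 0 .01 0;.1 1 0 0 0 0 0;0 0 0 0 0 0 0"

```text
clock: 14.9
eef_pos: [0.458, 0.196, 0.1535]
tool_rot: [[-0.997, 0.083, -0.0], [0.083, 0.997, 0.0], [0.0, 0.0, -1.0]]
force: [1.0, 0.2, -3.2]
gripper_width: 0.0156
grasp_force: 30.0
```

Run:
```python
from m import *
a=grab("top"); b=grab("side"); np.savez("top4.npz",im=a[0],d=a[1],K=a[2],T=a[3])
o=np.hstack([cv2.resize(a[0][190:310,180:310],(400,370),interpolation=2),cv2.resize(b[0][150:270,200:330],(400,370),interpolation=2)])
cv2.imwrite("pics/c7.png",o[...,::-1]); print(manip.get_obs()["force"],manip.get_obs()["eef_pos"])
```

```text
[-0.32063029  0.16034081 -3.42411297] [0.45777188 0.19486816 0.15346643]
```

View pics/c7.png

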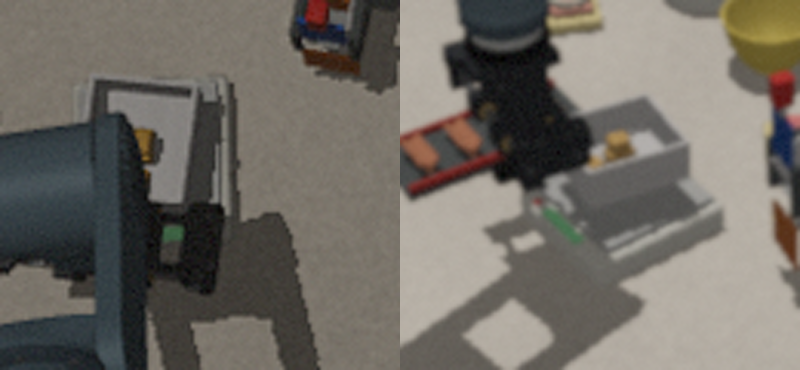

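Run:
```python
from m import *
a=load("top4.npz")
F=onplane(np.array([[180+x/3.077,190+y/3.083] for x,y in((92,77),(198,87))]),a[2],a[3],.114); print(F.round(4))
yaw=np.radians(-4.8); print("dish centre",(F.mean(0)-.052*np.array([np.cos(yaw),np.sin(yaw)])).round(4))
c=lambda x,y:[130+(x-300)/3.333,200+y/2.727]
print("pan",onplane(np.array([c(550,48),c(704,44),c(703,167),c(550,174)]),a[2],a[3],.038).round(4))
```

```text
[[0.6018 0.2249]
 [0.5949 0.135 ]]
dish centre [0.5465 0.1843]
pan [[0.6118 0.253 ]
 [0.6183 0.1274]
 [0.4944 0.1229]
 [0.485  0.2457]]
```

Request:
play_rows:
  targets: ".5 .3 -.8 0 0 0 0;0 0 -1 0 0 0 0;0 0 -.8 0 0 0 0;0 0 -.4 0 0 0 0;0 0 -.2 0 0 0 0;0 0 -.1 0 0 0 0;0 0 0 0 0 0 0"

```text
clock: 15.7
eef_pos: [0.4632, 0.1977, 0.1209]
tool_rot: [[-0.996, 0.085, 0.0], [0.085, 0.996, 0.0], [-0.0, 0.0, -1.0]]
force: [-1.7, -0.3, 0.9]
gripper_width: 0.0157
grasp_force: 30.0
```

Request:
play_rows:
  targets: "0 0 -.05 0 0 0 0;0 0 0 0 0 0 .4;0 0 0 0 0 0 .4;0 0 0 0 0 0 .4;0 0 0 0 0 0 .4;0 0 1 0 0 0 .4;0 0 2 0 0 0 .4;0 0 3 0 0 0 .4;0 0 3 0 0 0 .4;0 0 3 0 0 0 .4;0 0 3 0 0 0 .4;0 0 3 0 0 0 .4;0 0 1 0 0 -.02 .4;1 -1.3 0 0 0 -.02 .4;1.5 -2 0 0 0 -.02 .4;1.5 -2 0 0 0 -.02 .4;1.5 -2 0 0 0 0 .4;1.5 -2 0 0 0 0 .4;1.5 -2 0 0 0 0 .4;0 0 0 0 0 0 .4"

```text
clock: 17.7
eef_pos: [0.549, 0.0815, 0.3078]
tool_rot: [[-0.986, 0.168, -0.003], [0.168, 0.986, -0.001], [0.003, -0.001, -1.0]]
force: [0.4, -0.0, -0.1]
gripper_width: 0.0356
grasp_force: 0.0
```

Run:
```python
from m import *
a=grab("top"); b=grab("side"); np.savez("top5.npz",im=a[0],d=a[1],K=a[2],T=a[3]); np.savez("side5.npz",im=b[0],d=b[1],K=b[2],T=b[3])
o=np.hstack([cv2.resize(a[0][190:310,180:310],(400,370),interpolation=2),cv2.resize(b[0][150:270,200:350],(400,370),interpolation=2)])
cv2.imwrite("pics/c8.png",o[...,::-1]); print(manip.get_obs()["eef_pos"])
```

```text
[0.54756682 0.08386256 0.3081461 ]
```

View pics/c8.png

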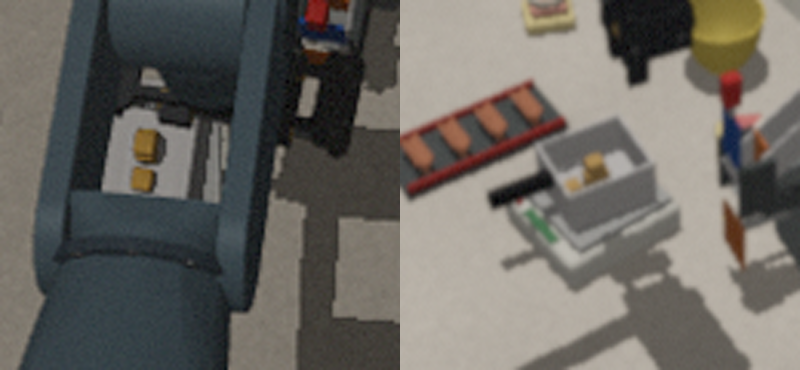

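The dish stands level on the pan with its ingots, and I can see a stacked pair and a single. The shutter knob is still up at side crop (732,88). I'll go back and press the shutter home.

Request:
play_rows:
  targets: "0 0 1.2 0 0 0 .5;1.4 -.87 .5 0 0 0 .5;1.4 -.87 0 0 0 0 .5;1.4 -.87 0 0 0 0 .5;1.4 -.87 0 0 0 0 .5;1.4 -.87 0 0 0 0 .5;1.4 -.87 0 0 0 0 .5;0 0 0 0 0 0 .5"

```text
clock: 18.6
eef_pos: [0.6327, 0.0325, 0.3277]
tool_rot: [[-0.986, 0.164, 0.001], [0.164, 0.986, -0.0], [-0.001, -0.0, -1.0]]
force: [-1.0, 0.8, 0.1]
gripper_width: 0.0438
grasp_force: 0.0
```

Run:
```python
from h import *
print(np.mean([manip.get_obs()["eef_pos"] for _ in range(3)],0))
```

```text
[0.63273678 0.0324648  0.32774014]
```

Request:
play_rows:
  targets: "0 -.2 -1.5 0 0 0 .5;0 0 -1.5 0 0 0 .5;0 0 -1.5 0 0 0 .5;0 0 -1 0 0 0 .5;0 0 0 0 0 0 .5;0 0 0 0 0 0 0;0 0 0 0 0 0 0;0 0 0 0 0 0 0;0 0 0 0 0 0 0;0 0 0 0 0 0 0;0 0 0 0 0 0 0"

```text
clock: 19.7
eef_pos: [0.6323, 0.0303, 0.2729]
tool_rot: [[-0.986, 0.164, 0.001], [0.164, 0.986, -0.001], [-0.001, -0.0, -1.0]]
force: [-0.5, -1.6, 2.5]
gripper_width: 0.016
grasp_force: 30.0
```

Request:
play_rows:
  targets: "0 0 -.5 0 0 0 0;0 0 -.6 0 0 0 0;0 0 -.6 0 0 0 0;0 0 -.6 0 0 0 0;0 0 -.6 0 0 0 0;0 0 -.6 0 0 0 0;0 0 -.6 0 0 0 0;0 0 -.4 0 0 0 0;0 0 -.2 0 0 0 0;0 0 0 0 0 0 0;0 0 0 0 0 0 0;0 0 0 0 0 0 0"

```text
clock: 20.9
eef_pos: [0.6324, 0.0304, 0.2278]
tool_rot: [[-0.986, 0.164, 0.002], [0.164, 0.986, -0.001], [-0.002, -0.001, -1.0]]
force: [-4.6, -3.6, 17.3]
gripper_width: 0.0154
grasp_force: 30.0
```

Home: it stopped after 45 mm with 17 N against the end stop. I'll release and go to the far cartridge.

Request:
play_rows:
  targets: "0 0 0 0 0 0 .6;0 0 0 0 0 0 .6;0 0 0 0 0 0 .6;0 0 2 0 0 0 .6;0 0 3 0 0 0 .6;0 0 2 0 0 0 .6;-.3 -3 0 0 0 -.1 .6;-.3 -3 0 0 0 -.1 .6;-.3 -3 0 0 0 -.1 .6;-.3 -3 0 0 0 -.1 .6;-.4 -3 0 0 0 -.1 .6;-.4 -3 0 0 0 -.1 .6;-.4 -3 0 0 0 -.1 .6;-.4 -3 0 0 0 -.1 .6;-.4 -3 0 0 0 -.1 .6;-.4 -3 0 0 0 -.1 .6;-.4 -3 0 0 0 -.1 .6;-.4 -3 0 0 0 -.1 .6;-.4 -3 0 0 0 -.08 .6;0 0 0 0 0 0 .6"

```text
clock: 22.9
eef_pos: [0.5828, -0.3627, 0.2938]
tool_rot: [[-0.12, 0.993, -0.001], [0.993, 0.12, 0.0], [0.001, -0.001, -1.0]]
force: [-0.4, 1.0, -0.1]
gripper_width: 0.0528
grasp_force: 0.0
```

Run:
```python
from m import *
o=manip.get_obs(); print(o["joints"].round(1),o["eef_pos"].round(4))
a=grab("top"); b=grab("side")
k1=mask(a[0],(270,180,305,215),red); k2=mask(b[0],(312,160,340,215),red)
print("knob",tri(a,b,k1.mean(0),k2.mean(0)).round(4),len(k1),len(k2))
d1=mask(b[0],(385,312,420,345),pink);d2=mask(b[0],(338,340,372,378),pink); print(d1.mean(0),len(d1),d2.mean(0),len(d2))
m=mask(a[0],(195,205,265,285),lambda h:(h[:,0]>11)&(h[:,0]<30)&(h[:,1]>120)); print(len(m),mr(m,a,.055))
cv2.imwrite("pics/c9.png",np.hstack([cv2.resize(a[0][190:290,190:270],(320,400),interpolation=2),cv2.resize(b[0][250:400,320:440],(320,400),interpolation=2)])[...,::-1])
```

```text
[-41.8  24.8  74.8  -0.   80.5 -48.7] [ 0.5828 -0.3627  0.2938]
knob [0.6329 0.03   0.1747] 46 53
[400.8525641  327.72435897] 156 [354.40606061 358.07878788] 165
69 (69, array([556.7, 187.1]), array([556.3, 187.3]), array([18.3, 27.3]), 85.8, 'major', np.float64(-175.3))
```

View pics/c9.png

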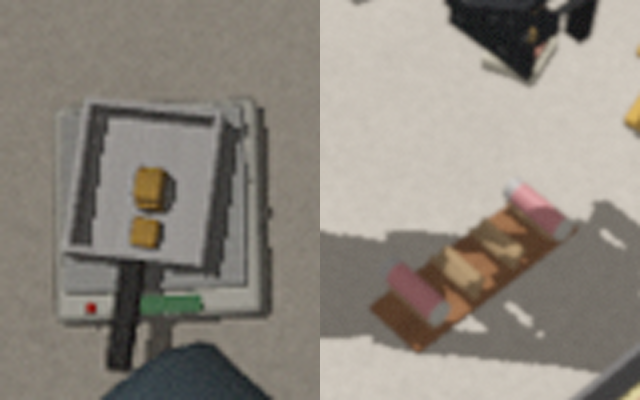

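The dish and ingots sit on the pan, and the knob reads z = 0.175, so the shutter is home. Both cartridges are in place. I'll descend on the far one.

Request:
play_rows:
  targets: ".5 .3 -2 0 0 0 .6;0 0 -3 0 0 0 .6;0 0 -3 0 0 0 .6;0 0 -3 0 0 0 .6;0 0 -3 0 0 0 .6;0 0 -2.5 0 0 0 .6;0 0 -2 0 0 0 .6;0 0 -1.2 0 0 0 .6;0 0 -.8 0 0 0 .6;0 0 0 0 0 0 .6"

```text
clock: 24.0
eef_pos: [0.5889, -0.3555, 0.0894]
tool_rot: [[-0.127, 0.992, -0.001], [0.992, 0.127, 0.001], [0.001, -0.001, -1.0]]
force: [0.5, 0.8, 0.6]
gripper_width: 0.053
grasp_force: 0.0
```

Request:
play_rows:
  targets: "0 -.3 -.2 0 0 0 .6;0 0 0 0 0 0 0;0 0 0 0 0 0 0;0 0 0 0 0 0 0;0 0 0 0 0 0 0;0 0 0 0 0 0 0;0 0 0 0 0 0 0;0 0 1 0 0 0 0;0 0 2 0 0 0 0;0 0 3 0 0 0 0;0 0 3 0 0 0 0;0 0 3 0 0 0 0;0 0 3 0 0 0 0;0 0 0 0 0 0 0"

```text
clock: 25.4
eef_pos: [0.5902, -0.3609, 0.2442]
tool_rot: [[-0.126, 0.992, 0.006], [0.992, 0.126, -0.006], [-0.006, 0.005, -1.0]]
force: [0.9, -0.4, 0.6]
gripper_width: 0.0211
grasp_force: 30.0
```

Request:
play_rows:
  targets: "-1 0 3 0 0 0 0;-2.2 4.1 0 0 0 -.0075 0;-2.2 4.1 0 0 0 -.0075 0;-2.2 4.1 0 0 0 -.0075 0;-2.2 4.1 0 0 0 -.0075 0;-2.2 4.1 0 0 0 -.0075 0;0 4.1 0 0 0 -.0075 0;0 4.1 0 0 0 -.0075 0;0 4.1 0 0 0 -.0075 0;0 4.1 0 0 0 -.0075 0;0 4.1 0 0 0 -.0075 0;0 4.1 0 0 0 -.0075 0;0 4.1 0 0 0 -.0075 0;1.4 4.1 0 0 0 -.0075 0;1.4 4.1 0 0 0 -.0075 0;1.4 4.1 0 0 0 -.0075 0;2 4.1 0 0 0 -.0075 0;2 4.1 0 0 0 -.0075 0;1.5 4.1 0 0 0 -.0025 0;0 0 0 0 0 0 0"

```text
clock: 27.4
eef_pos: [0.5657, 0.3822, 0.2654]
tool_rot: [[0.001, 1.0, -0.003], [1.0, -0.001, -0.0], [-0.0, -0.003, -1.0]]
force: [-0.3, -0.8, -0.9]
gripper_width: 0.021
grasp_force: 30.0
```

Run:
```python
from m import *
b=grab("side");a=grab("top"); o=manip.get_obs(); print(o["eef_pos"].round(4),o["tool_rot"].round(3),o["gripper_width"])
cv2.imwrite("pics/c10.png",np.hstack([cv2.resize(b[0][90:230,150:330],(480,373),interpolation=2),cv2.resize(a[0][190:310,110:230],(320,373),interpolation=2)])[...,::-1])
```

```text
[0.5651 0.3787 0.266 ] [[ 0.002  1.    -0.003]
 [ 1.    -0.002 -0.002]
 [-0.002 -0.003 -1.   ]] 0.021052282815467276
```

View pics/c10.png

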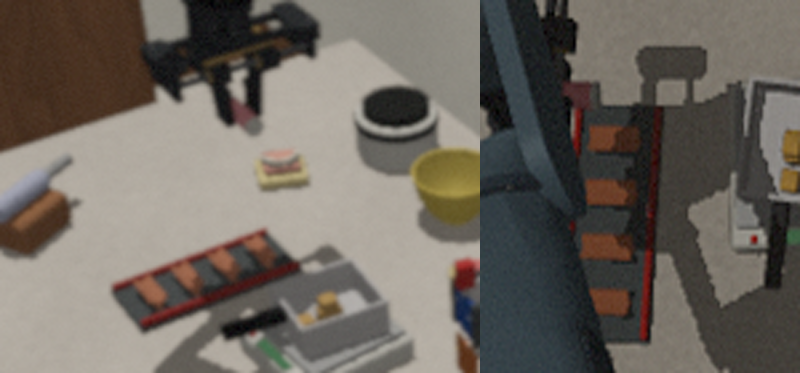

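The cartridge hangs straight in the fingers; its -y end shows at side crop (250,127). I'll check how it is centred in the grip.

Run:
```python
from m import *
b=load("side5.npz"); z=.266-.0875+.032
print(onplane(np.array([[150+x/2.667,90+y/2.664] for x,y in((252,127),(238,112))]),b[2],b[3],z).round(4))
```

```text
[[0.5616 0.3472]
 [0.5635 0.3846]]
```

Request:
play_rows:
  targets: ".15 -.1 -2 0 0 0 0;0 0 -3 0 0 0 0;0 0 -3 0 0 0 0;0 0 -3 0 0 0 0;0 0 -3 0 0 0 0;0 0 -2 0 0 0 0;0 0 -1 0 0 0 0;0 0 -.4 0 0 0 0;0 0 -.3 0 0 0 0;0 0 0 0 0 0 0"

```text
clock: 28.5
eef_pos: [0.568, 0.3775, 0.0922]
tool_rot: [[0.004, 1.0, 0.001], [1.0, -0.004, 0.001], [0.001, 0.001, -1.0]]
force: [0.1, 0.1, -1.1]
gripper_width: 0.0214
grasp_force: 30.0
```

Request:
play_rows:
  targets: "0 0 -.2 0 0 0 0;0 0 -.2 0 0 0 0;0 0 0 0 0 0 0"

```text
clock: 28.8
eef_pos: [0.5681, 0.3779, 0.0889]
tool_rot: [[0.004, 1.0, 0.002], [1.0, -0.004, 0.001], [0.001, 0.002, -1.0]]
force: [-1.6, -0.7, 6.6]
gripper_width: 0.0211
grasp_force: 30.0
```

Request:
play_rows:
  targets: "0 0 0 0 0 0 .45;0 0 0 0 0 0 .45;0 0 0 0 0 0 .45;0 0 0 0 0 0 .45;0 0 2 0 0 0 .45;0 0 4 0 0 0 .45;0 0 4 0 0 0 .45;0 0 4 0 0 0 .45;0 0 4 0 0 0 .45;0 0 0 0 0 0 .45"

```text
clock: 29.8
eef_pos: [0.5702, 0.3788, 0.2752]
tool_rot: [[0.004, 1.0, 0.011], [1.0, -0.004, 0.005], [0.005, 0.011, -1.0]]
force: [-0.1, 0.9, 0.8]
gripper_width: 0.0396
grasp_force: 0.0
```

Request:
play_rows:
  targets: "-.7 -4.1 0 0 0 .007 .6;-.7 -4.1 0 0 0 .007 .6;-.7 -4.1 0 0 0 .007 .6;-.7 -4.1 0 0 0 .007 .6;-.7 -4.1 0 0 0 .007 .6;-.7 -4.1 0 0 0 .007 .6;-.7 -4.1 0 0 0 .007 .6;-.7 -4.1 0 0 0 .007 .6;-.7 -4.1 0 0 0 .007 .6;-.7 -4.1 0 0 0 .007 .6;-.7 -4.1 0 0 0 .007 .6;-.7 -4.1 0 0 0 .007 .6;-.7 -4.1 0 0 0 .007 .6;-.7 -4.1 0 0 0 .007 .6;-.7 -4.1 0 0 0 .007 .6;-.7 -4.1 0 0 0 .007 .6;-.7 -4.1 0 0 0 .007 .6;-.4 -4.1 0 0 0 .007 .6;0 -.9 0 0 0 0 .6;0 0 0 0 0 0 .6"

```text
clock: 31.8
eef_pos: [0.4439, -0.3705, 0.2664]
tool_rot: [[-0.119, 0.993, -0.001], [0.993, 0.119, 0.001], [0.001, -0.0, -1.0]]
force: [-0.8, 0.2, 0.6]
gripper_width: 0.0532
grasp_force: 0.0
```

Run:
```python
from m import *
b=grab("side");a=grab("top"); o=manip.get_obs(); print(o["eef_pos"].round(4))
m=mask(a[0],(140,215,182,250),lambda h:((h[:,0]<6)|(h[:,0]>165))&(h[:,1]>60)&(h[:,1]<160)&(h[:,2]>110)); print(mr(m,a,.04))
W=world(b[1],b[2],b[3]); d2=mask(b[0],(338,340,372,378),pink).astype(int); print("cart2 side",d2.mean(0),len(d2))
cv2.imwrite("pics/c11.png",np.hstack([cv2.resize(b[0][160:260,180:330],(450,300),interpolation=2),cv2.resize(a[0][200:310,130:240],(300,300),interpolation=2)])[...,::-1])
```

```text
[ 0.4445 -0.3683  0.2665]
(125, array([565.8, 372.1]), array([566.4, 370.6]), array([16.6, 52.2]), 1.1, 'major', np.float64(88.2))
cart2 side [355.06779661 357.99435028] 177
```

View pics/c11.png

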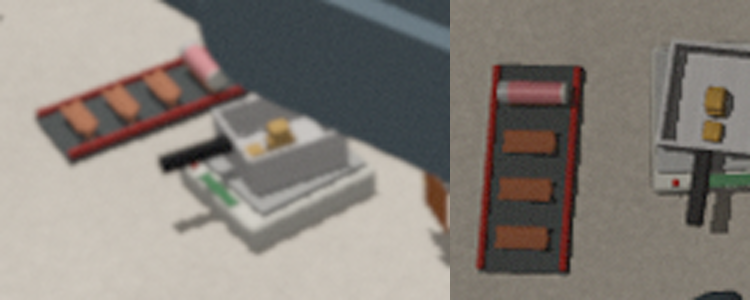

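Cartridge one is seated in the far groove, at top crop (533,92), centred and aligned. I'll take the second one now.

Request:
play_rows:
  targets: "0 0 -2 0 0 0 .6;0 0 -3 0 0 0 .6;0 0 -3 0 0 0 .6;0 0 -3 0 0 0 .6;0 0 -3 0 0 0 .6;0 0 -2 0 0 0 .6;0 0 -1.2 0 0 0 .6;0 0 -.7 0 0 0 .6;0 0 0 0 0 0 .6;0 0 0 0 0 0 0;0 0 0 0 0 0 0;0 0 0 0 0 0 0;0 0 0 0 0 0 0;0 0 0 0 0 0 0;0 0 0 0 0 0 0"

```text
clock: 33.4
eef_pos: [0.4461, -0.3698, 0.0895]
tool_rot: [[-0.121, 0.993, 0.004], [0.993, 0.121, -0.002], [-0.002, 0.003, -1.0]]
force: [4.5, 3.1, 2.4]
gripper_width: 0.0208
grasp_force: 30.0
```

Request:
play_rows:
  targets: "0 0 1 0 0 0 0;0 0 2.5 0 0 0 0;0 0 3.5 0 0 0 0;0 0 4 0 0 0 0;0 0 4 0 0 0 0;0 0 3 0 0 0 0;0 0 0 0 0 0 0"

```text
clock: 34.1
eef_pos: [0.4458, -0.3713, 0.2744]
tool_rot: [[-0.122, 0.993, 0.006], [0.993, 0.122, -0.008], [-0.008, 0.005, -1.0]]
force: [0.7, -0.5, 0.5]
gripper_width: 0.021
grasp_force: 30.0
```

Request:
play_rows:
  targets: ".13 4.1 0 0 0 -.007 0;.13 4.1 0 0 0 -.007 0;.13 4.1 0 0 0 -.007 0;.13 4.1 0 0 0 -.007 0;.13 4.1 0 0 0 -.007 0;.13 4.1 0 0 0 -.007 0;.13 4.1 0 0 0 -.007 0;.13 4.1 0 0 0 -.007 0;.13 4.1 0 0 0 -.007 0;.13 4.1 0 0 0 -.007 0;.13 4.1 0 0 0 -.007 0;.13 4.1 0 0 0 -.007 0;.13 4.1 0 0 0 -.007 0;.13 4.1 0 0 0 -.007 0;.13 4.1 0 0 0 -.007 0;.13 4.1 0 0 0 -.007 0;.13 4.1 0 0 0 -.007 0;.13 4.1 0 0 0 -.005 0;.1 .9 0 0 0 0 0;0 0 0 0 0 0 0"

```text
clock: 36.1
eef_pos: [0.4682, 0.3783, 0.2671]
tool_rot: [[-0.0, 1.0, -0.002], [1.0, 0.0, -0.001], [-0.001, -0.002, -1.0]]
force: [0.5, -0.5, -0.4]
gripper_width: 0.0215
grasp_force: 30.0
```

Run:
```python
from m import *
b=grab("side"); o=manip.get_obs(); print(o["eef_pos"].round(4),o["tool_rot"].round(3).tolist(),o["gripper_width"],o["force"].round(1))
```

```text
[0.4684 0.3771 0.2672] [[0.001, 1.0, -0.002], [1.0, -0.001, -0.002], [-0.002, -0.002, -1.0]] 0.021066694514301786 [ 0.   0.9 -0.8]
```

Request:
play_rows:
  targets: ".3 0 -2 0 0 0 0;0 0 -3 0 0 0 0;0 0 -3 0 0 0 0;0 0 -3 0 0 0 0;0 0 -3 0 0 0 0;0 0 -2 0 0 0 0;0 0 -1 0 0 0 0;0 0 -.4 0 0 0 0;0 0 -.2 0 0 0 0;0 0 -.1 0 0 0 0;0 0 0 0 0 0 0"

```text
clock: 37.25
eef_pos: [0.4725, 0.3778, 0.0923]
tool_rot: [[0.002, 1.0, 0.002], [1.0, -0.002, 0.001], [0.001, 0.002, -1.0]]
force: [0.3, -0.2, 0.2]
gripper_width: 0.0211
grasp_force: 30.0
```

Request:
play_rows:
  targets: "-.1 0 -.2 0 0 0 0;0 0 -.1 0 0 0 0;0 0 -.1 0 0 0 0;0 0 0 0 0 0 0"

```text
clock: 37.65
eef_pos: [0.4719, 0.3781, 0.0891]
tool_rot: [[0.002, 1.0, 0.002], [1.0, -0.002, 0.001], [0.001, 0.002, -1.0]]
force: [-1.1, -2.3, 10.9]
gripper_width: 0.0211
grasp_force: 30.0
```

Seated. I'll release, retreat clear, and check everything.

Request:
play_rows:
  targets: "0 0 0 0 0 0 .45;0 0 0 0 0 0 .45;0 0 0 0 0 0 .45;0 0 0 0 0 0 .45;0 0 2 0 0 0 .45;0 0 4 0 0 0 .45;0 0 4 0 0 0 .45;0 0 4 0 0 0 .45;0 0 4 0 0 0 .45;-.5 -4 1 0 0 0 .45;-.5 -4.5 0 0 0 0 .45;-.5 -4.5 0 0 0 0 .45;0 -4.5 0 0 0 0 .45;0 -4.5 0 0 0 0 .45;0 -4.5 0 0 0 0 .45;0 -4.5 0 0 0 0 .45;0 -4.5 0 0 0 0 .45;0 -4.5 0 0 0 0 .45;0 -4.5 0 0 0 0 .45;0 0 0 0 0 0 .45"

```text
clock: 39.65
eef_pos: [0.4559, -0.072, 0.2774]
tool_rot: [[0.008, 1.0, 0.001], [1.0, -0.008, -0.002], [-0.002, 0.001, -1.0]]
force: [0.4, 0.8, -0.4]
gripper_width: 0.0397
grasp_force: 0.0
```

Run:
```python
from m import *
b=grab("side");a=grab("top")
pk=lambda h:((h[:,0]<6)|(h[:,0]>165))&(h[:,1]>60)&(h[:,1]<160)&(h[:,2]>110)
for v in(222,252): print("cart",mr(mask(a[0],(140,v,182,v+32),pk),a,.04))
k1=mask(a[0],(270,180,305,215),red); k2=mask(b[0],(312,160,340,215),red); print("knob",tri(a,b,k1.mean(0),k2.mean(0)).round(4))
m=mask(a[0],(190,240,245,290),lambda h:h[:,2]<45); print("handle",mr(m,a,.08))
W=world(a[1],a[2],a[3])[195:275,195:265].reshape(-1,3); P=W[(W[:,2]>.065)&(W[:,2]<.095)]; r=cv2.minAreaRect((P[:,:2]*1000).astype(np.float32)); print("dish rim",r,len(P))
cv2.imwrite("pics/c12.png",np.hstack([cv2.resize(a[0][190:310,130:310],(450,300),interpolation=2),cv2.resize(b[0][150:260,180:345],(350,300),interpolation=2)])[...,::-1])
```

```text
cart (123, array([565.8, 371.5]), array([566.4, 370.6]), array([16.6, 52.2]), 1.1, 'major', np.float64(87.7))
cart (129, array([470.2, 372.7]), array([470.8, 371.9]), array([16.2, 51.8]), 1.1, 'major', np.float64(87.9))
knob [0.6355 0.0299 0.1728]
handle (150, array([469. , 194.1]), array([467.8, 193.9]), array([16. , 71.5]), 85.5, 'major', np.float64(175.4))
dish rim ((530.4717407226562, 191.5883331298828), (93.93497467041016, 158.36549377441406), 84.84249114990234) 547
```

View pics/c12.png

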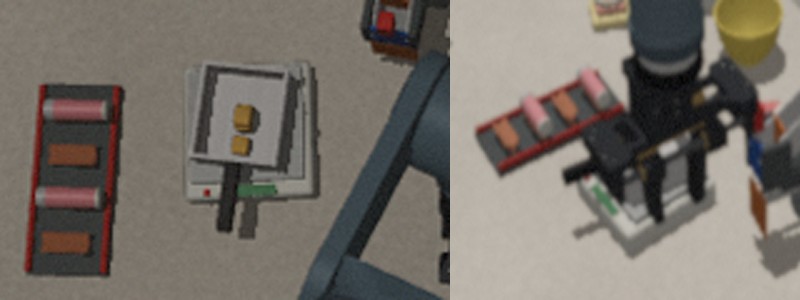

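Final check: both cartridges are seated in grooves at (75,110) and (70,196). The dish centre is at about (0.557, 0.187), 5 mm from the pan centre. The shutter is down, and the arm is clear. I'll hand it in.

```bash
python3 -c "
from plant import manip
print(manip.job_done())"
```

```text
the job is handed in; nothing more can be done
None
```

I handed the job in at about 40 s with everything in place by my checks: ingots in the dish (only two of the four showed separately, but the chute was empty and the weight fitted), dish about 5 mm off the pan's middle, shutter home, and both cartridges that were in the cradle seated in the rack. No verdict came back.

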